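# Flip the bike rig's kickstand down and hold the frame upright

### The job

The bicycle teaching rig has toppled to one side with its kickstand folded. Push the yellow kickstand over centre until it snaps fully down; then grip the red top tube between the fingers, swing the frame upright and finish while still holding it there steadily, never letting it topple to the other side. Leave everything else on the table where it is.

Things in the scene. Friction and masses are not known exactly. Their poses are not given: they have to be found in the camera images.
- rig_base: Teaching rig: fixed plywood board 340 x 220 x 18 mm with a red child's-bike rear end (no wheel) that tips sideways. Origin: centre of the board's underside. x runs along the bike to its rear, y to the kickstand's side. Tipping line: along x, 40 mm above the origin. Upright, the hub is at x 80, z 150; the frame lies within 90 mm of its middle. Rests and ears are under 55 mm high.
- frame (a joint): sideways lean of the bike frame about the tipping line, rad: 0 upright, positive leans to the kickstand's side (rig y). Stops at +0.28 and -0.28; let go in between, the frame (about 1 kg) topples to a stop. It starts at the positive stop, and pushing down on the kickstand presses it onto that stop.
- top_tube: red round tube at the top of the frame, 30 mm across, 145 mm long, black cap on its free front end; leans with the frame. Origin on its centre line, 205 mm from the tipping line (upright: directly above it); the tube spans x -175 to -30 mm. x along the tube to the rear, y sideways, z the frame's up. Seat tube and stays join it near x -45.
- tube_grip (a point): point on the top tube's centre line 60 mm from its free end, clear of everything: the place to grip, from above, fingers on the tube's two sides. 205 mm from the tipping line. Axes as top_tube.
- kickstand (a joint): angle of the yellow kickstand, rad: 0 folded (leg points rearward, 0.1 rad above level), 1.75 fully down (just past straight down). Turns about a sideways axis at kick_pivot. Bistable: a spring pulls it back to folded below about 0.6 to 0.75 rad and snaps it fully down beyond. Starting it takes about 3 N down on the leg 80 mm from the pivot.
- kick_pivot (a point): centre of the kickstand's pivot, beside the hub, 74 mm to the side of the frame's middle, on the leg's centre line.
- kick_foot (a point): centre of the black rubber ball (18 mm across) at the leg's free end; the straight leg, 12 mm thick, runs 110 mm from kick_pivot to here. Nothing is above the leg; beneath it there is only the low board and table.
- marker_caddy: clear plastic box of white felt-tip markers, 110 x 150 x 133 mm high; bystander, to be left where it is. Origin: centre of its underside.
- card_tray: open cardboard tray, 190 x 250 x 40 mm; bystander, to be left where it is. Origin: centre of its underside.
- glue: white glue bottle with an orange cap, 48 mm across, 110 mm high; bystander, to be left where it is. Origin: centre of its underside.
- nut_tray: shallow blue plastic tray with wheel nuts, 110 x 140 x 30 mm; bystander, to be left where it is. Origin: centre of its underside.
- spanner: steel spanner lying flat, 160 mm long; bystander, to be left where it is. Origin: on its handle.
- tape_roll: roll of white tape lying flat, 90 mm across, 24 mm high; bystander, to be left where it is. Origin: centre of its underside.
- cup: green plastic cup, 76 mm across, 85 mm high; bystander, to be left where it is. Origin: centre of its underside.

How it is judged:
By the outcome, as a careful person would: the job done as asked, in the order asked, and still so for the second after the job is handed in, while the arm keeps its last pose, push and grip.
It also fails if it takes over 46 s, if anything falls off the work surface, if the arm or the gripper's body presses on something with over 40 N, if the wrist force passes 120 N, or if a joint passes its speed limit or range.

### The arm

A 7-joint arm with a two-finger parallel gripper is mounted at the origin on the work surface. World frame = base frame: x ahead of the robot, y to its left, z up, the work surface at z = 0. Lengths are in mm, angles in degrees, forces in N, time in s.
With the tool pointing down it reaches from about 350 to 900 mm from the base axis. Payload 7.2 kg.
Tool frame: the origin (TCP) lies at the very end of the fingers, on their centre line; the grasp point (between the pads) lies ctrl.tcp_to_grasp behind it (ctrl.tcp_to_grasp is the distance from the TCP to the grasp point, in mm); z points along the fingers, y is the line along which they close (so a half turn about z gives the same grasp; the last joint's range is limited). The gripper opens to 88 mm and grips with 3 to 60 N. Pads are 20 mm wide; open, the fingers measure 115 mm over their backs; the gripper's body (75 mm by 178 mm) begins 61 mm behind the grasp point.
Start: joints at [69.775, 23.554, -0.728, 91.456, 0.321, 64.991, -4.71], TCP at [175.591, -599.831, 222.653] pointing down, gripper open.
Joint ranges: [-169.25, 169.25], [-16.82, 113.86], [-84.01, 82.57], [7.8, 145.47], [-59.2, 239.2], [7.22, 106.19], [-163.78, 163.78]. Speed limits (degrees/s): [136.94, 136.94, 172.46, 172.46, 180, 180, 180].

### API

Orientations are given as [roll, pitch, yaw] about the fixed x, y, z axes, in that order (R = Rz(yaw) Ry(pitch) Rx(roll)).
In Python, from plant import ctrl gives the robot as it stands. Calls block until the motion is done:
- ctrl.goto(position, orientation): joint-space move of the TCP to a pose.
- ctrl.move_l(position, orientation=None, velocity=150, stop_force=None): straight line of the TCP; orientation=None keeps the orientation; velocity is the mean speed in mm/s. With stop_force (N) it stops when the force on the tool has changed by that much, and returns True; else False.
- ctrl.movej(angles): joint-space move.
- ctrl.command_gripper(opening, f_grip=None): finger opening in mm; f_grip is the grip in N (None keeps the last); returns when the fingers have stopped.
- ctrl.wait(seconds).
- ctrl.ik(position, orientation): joint angles nearest the present ones, or None.
- ctrl.get_obs(): the state.
- ctrl.read_camera(name): name is "scene" or "top" or "wrist"; returns (picture, depth): 420x560x3 uint8, blue, green, red; 420x560 float32, mm along the optical axis (not along the pixel's ray), 0 where there is no reading.
- ctrl.get_calibration(name): a dict with "fx", "fy", "cx", "cy" (pixels), "origin" and "orientation" of the camera in the world; the wrist camera has in their place "hand_eye" (4x4, takes a point from camera to tool coordinates, whose origin is the TCP and whose axes are the flange's). Camera axes: x right, y down, z forward; pixel columns grow to the right and rows downward; lengths in mm; the calibration is good to about 2 mm. A picture is of the moment at which its call begins: read the wrist's pose just before it. get_calibration takes no time and is no camera call.
A pose or a line that the arm cannot do raises ctrl.MotionError and nothing moves.
- ctrl.finish_job(): hands the job in; it is judged then, once.
The state is a dict: "time_s": time; "q": joint angles; "joint_velocities": joint speeds; "joint_torque": joint torques, N m; "tool_pos": TCP position; "orientation": TCP orientation; "contact_force": force on the tool from outside, world axes, zero at the start; "moment": the same for the moment, N m; "gripper_width": finger opening in mm; "finger_force": force on a finger pad.
Only numpy, scipy, OpenCV 4.12 (cv2) and the standard library are available. Lean on these libraries where they do the work, as an engineer would, in place of code of your own. Each camera call takes 0.05 s, during which the arm holds its last target. There are 200 camera calls.

## Working session

There is one attempt and no reset: what is moved stays moved. The work goes in short steps, each a Python script; the robot and the scene stay as the last script left them, time stands still between calls to the robot, and variables do not carry over. Pictures are saved under pics/ and viewed, at most 10 in all, crops included, and the job is handed in when it is done.

```bash
mkdir -p pics; ls; python3 - <<'E'
from plant import ctrl
import cv2,numpy as np
for n in("scene","top"):
    im,d=ctrl.read_camera(n); cv2.imwrite(f"pics/{n}0.png",im); np.save(f"{n}0.npy",d); print(n,ctrl.get_calibration(n))
print(ctrl.tcp_to_grasp,ctrl.get_obs())
E
```

```text
pics
plant.py
scene {'fx': 417.1286429777618, 'fy': 417.1286429777618, 'cx': 280.14730201219356, 'cy': 208.01363109741465, 'origin': array([1447.46941504,  525.02972236,  869.01573665]), 'orientation': array([-1.25069561e+02, -1.22628157e-01,  1.18601801e+02])}
top {'fx': 431.2321606701304, 'fy': 431.2321606701304, 'cx': 283.8446014393205, 'cy': 208.62100493069673, 'origin': array([ 230.95416736,   20.14331022, 1658.04656752]), 'orientation': array([-168.79595873,   -0.44625778,  -88.56245882])}
18.700000000000003 {'time_s': 0.1, 'q': array([69.77403011, 23.59645103, -0.72922752, 91.49800996,  0.32107371,
       64.99034235, -4.7129472 ]), 'joint_velocities': array([-2.82407800e-02, -1.24695962e-01,  1.03603184e-02, -1.48077364e-01,
        1.26778711e-01,  1.56562329e-02, -1.34623650e-04]), 'joint_torque': array([ 4.18691867e-03, -5.89092851e+01,  6.44415580e-01, -2.91708326e+01,
       -5.37597039e-02,  1.44470771e-02,  7.53164477e-05]), 'tool_pos': array([ 175.45446004, -599.40010061,  221.8909146 ]), 'orientation': array([-1.79917434e+02,  5.67766126e-03,  1.63174503e+01]), 'contact_force': array([ 0.29574389, -0.72136333,  1.47238366]), 'moment': array([-0.03041258,  0.07002949, -0.04907197]), 'finger_force': 0.0, 'gripper_width': 87.9400980781604}
```

View pics/top0.png

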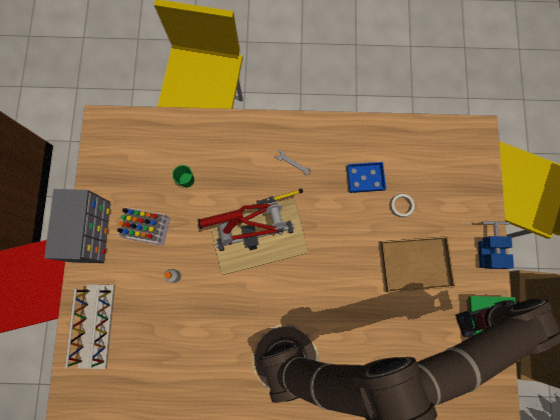

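View pics/scene0.png

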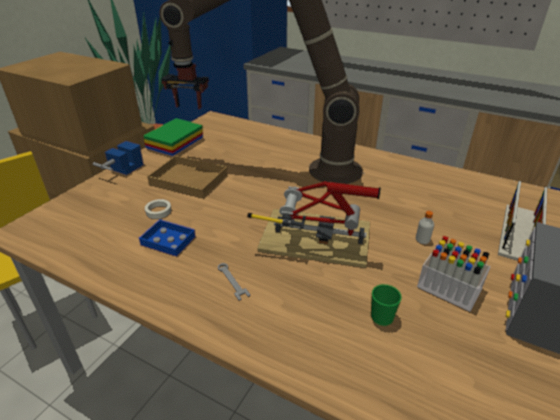

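The top view shows the red tube's capped end at about (198,222), the yellow leg from about (270,200) to its foot at (300,191), and the board around (260,240). In the scene view the tube's cap is at (378,192) and the foot at (250,215). Next step is 3D positions.

```bash
cat > h.py <<'E'
import numpy as np,cv2
from scipy.spatial.transform import Rotation as R
def rot(o): return R.from_euler('xyz',o,degrees=True).as_matrix()
def campose(cal,obs=None):
    if 'hand_eye' in cal:
        H=np.array(cal['hand_eye']);T=np.eye(4);T[:3,:3]=rot(obs['orientation']);T[:3,3]=obs['tool_pos'];T=T@H
        return T[:3,:3],T[:3,3]
    return rot(cal['orientation']),np.array(cal['origin'])
def rays(uv,cal,Rc):
    uv=np.atleast_2d(uv).astype(float)
    return np.c_[(uv[:,0]-cal['cx'])/cal['fx'],(uv[:,1]-cal['cy'])/cal['fy'],np.ones(len(uv))]@Rc.T
def cloud(mask,d,cal,Rc,o):
    v,u=np.nonzero(mask&(d>0)); return o+rays(np.c_[u,v],cal,Rc)*d[v,u,None]
def tri(u1,c1,P1,u2,c2,P2):
    a=rays(u1,c1,P1[0])[0];b=rays(u2,c2,P2[0])[0]
    s=np.linalg.lstsq(np.c_[a,-b],P2[1]-P1[1],rcond=None)[0]
    p=P1[1]+a*s[0];q=P2[1]+b*s[1];return (p+q)/2,np.linalg.norm(p-q)
def masks(im):
    h=cv2.cvtColor(im,cv2.COLOR_BGR2HSV);H,S,V=[h[...,i] for i in range(3)]
    return dict(red=((H<6)|(H>172))&(S>170)&(V>60),yel=(H>22)&(H<33)&(S>190)&(V>120))
E
python3 - <<'E'
from h import *
from plant import ctrl
roi=dict(top=(190,310,180,280),scene=(235,390,170,265))
for n in("scene","top"):
    im=cv2.imread(f"pics/{n}0.png");d=np.load(f"{n}0.npy");cal=ctrl.get_calibration(n);Rc,o=campose(cal)
    a,b,c,e=roi[n];box=np.zeros(d.shape,bool);box[c:e,a:b]=1
    for k,m in masks(im).items():
        m=m&box;P=cloud(m,d,cal,Rc,o);print(n,k,len(P));print(np.round(np.percentile(P,[2,50,98],axis=0)))
        v,u=np.nonzero(m)
        i=[u.argmin(),u.argmax()]
        for j in i: print((u[j],v[j]),np.round(o+rays((u[j],v[j]),cal,Rc)[0]*d[v[j],u[j]]))
    # board top
    Z=np.nonzero(box&(d>0));P=cloud(box,d,cal,Rc,o);B=P[(P[:,2]>12)&(P[:,2]<24)]
    print(n,'board',len(B),cv2.minAreaRect(B[:,:2].astype(np.float32)),np.median(B[:,2]))
    cr=cv2.resize(im[c-10:e+10,a-10:b+10],None,fx=4,fy=4,interpolation=cv2.INTER_CUBIC);cv2.imwrite(f"pics/{n}c.png",cr);print(cr.shape)
E
```

```text
scene red 1093
[[121.  60.   5.]
 [485. 191. 212.]
 [545. 293. 249.]]
(np.int64(292), np.int64(215)) [554.  79. 143.]
(np.int64(378), np.int64(189)) [463. 298. 251.]
scene yel 79
[[576. -25. 126.]
 [591.  13. 132.]
 [606.  55. 139.]]
(np.int64(252), np.int64(215)) [603. -29. 137.]
(np.int64(281), np.int64(220)) [574.  53. 128.]
scene board 2899 ((290.3297424316406, 70.84390258789062), (565.4823608398438, 339.4129638671875), 16.152299880981445) 14.800099636359619
(460, 700, 3)
top red 910
[[426.  56. 123.]
 [468. 169. 209.]
 [538. 286. 254.]]
(np.int64(199), np.int64(222)) [457. 294. 254.]
(np.int64(277), np.int64(230)) [450.  38. 168.]
top yel 68
[[570. -32.  43.]
 [583.   9. 134.]
 [598.  49. 143.]]
(np.int64(274), np.int64(198)) [573.  53. 125.]
(np.int64(298), np.int64(191)) [599. -34. 139.]
top board 2852 ((524.8734741210938, 152.05123901367188), (387.05975341796875, 372.74139404296875), 15.868684768676758) 17.387822221774854
(480, 560, 3)
```

```bash
python3 - <<'E'
from h import *
from plant import ctrl
print(ctrl.get_calibration("wrist"))
for y in (-73.5,106.5):
    for p in ([520,120,430],[460,220,240],[590,-10,120]):print(y,p,ctrl.ik(p,[180,0,y]))
E
```

```text
{'fx': 353.26670001464163, 'fy': 353.26670001464163, 'cx': 281.01094046930996, 'cy': 213.72404008564902, 'hand_eye': array([[-3.49673568e-04, -9.67182037e-01, -2.54084209e-01,
         6.82940889e+01],
       [ 9.99999680e-01, -1.55525160e-04, -7.84197949e-04,
        -7.23284927e-01],
       [ 7.18945683e-04, -2.54084402e-01,  9.67181782e-01,
        -1.62514609e+02],
       [ 0.00000000e+00,  0.00000000e+00,  0.00000000e+00,
         1.00000000e+00]])}
-73.5 [520, 120, 430] [ 33.33989655  20.59073008 -70.50748303  81.26920405  19.3687173
  91.49568265 161.07861324]
-73.5 [460, 220, 240] [ 22.47625681  26.03725917 -70.11585422 102.89444001  26.10178998
  69.75472905 141.28057956]
-73.5 [590, -10, 120] [ -48.58969525   46.88125983   71.6561945   105.4600212   -49.22396643
   66.19569823 -122.88838832]
106.5 [520, 120, 430] [  6.08975886  10.82640551 -29.40108186  82.73881571   5.2947189
  87.81153975  -6.57604755]
106.5 [460, 220, 240] [ 18.68099186  22.65689722 -63.21877204 103.05779762  21.80090893
  67.81608963 -34.73169058]
106.5 [590, -10, 120] [ 26.81253658  32.74888012 -42.47825106 100.489962    25.83972139
  56.94588606  -9.08315601]
```

```bash
python3 - <<'E'
from h import *
from plant import ctrl
import pickle
out=[]
for i,p in enumerate(([480,190,400],[560,30,400])):
    ctrl.goto(p,[180,0,106.5]); ctrl.wait(.3)
    o=ctrl.get_obs(); im,d=ctrl.read_camera("wrist"); out.append((o,im,d)); cv2.imwrite(f"pics/w{i}.png",im); print(o['tool_pos'],o['orientation'],o['contact_force'],o['time_s'])
pickle.dump(out,open("w.pkl","wb"))
cal=ctrl.get_calibration("wrist")
for o,im,d in out:
    Rc,oo=campose(cal,o)
    for k,m in masks(im).items():
        m=m.astype(np.uint8);n,l,s,c=cv2.connectedComponentsWithStats(m)
        for j in range(1,n):
            if s[j,4]>150:
                P=cloud(l==j,d,cal,Rc,oo);print(k,s[j]);print(np.round(np.percentile(P,[1,50,99],axis=0)))
E
```

```text
[480.08658522 189.8080066  399.9352303 ] [-1.79993790e+02  6.93422439e-04  1.06481164e+02] [-0.20191683 -0.27993541 -0.14327562] 3.4333
[559.65961285  31.24316365 400.34573122] [1.79975248e+02 3.28038069e-02 1.06616016e+02] [0.56145588 0.72014385 0.80575709] 4.5333
red [ 221   72   93  225 9118]
[[424.  56. 132.]
 [467. 196. 245.]
 [536. 294. 253.]]
red [ 187    0   98  159 6395]
[[422.  52. 123.]
 [486. 143. 201.]
 [541. 193. 253.]]
yel [291 163  10  75 624]
[[567. -31.  18.]
 [583.  14. 136.]
 [599.  56. 142.]]
```

```bash
python3 -c "
import cv2,numpy as np
cv2.imwrite('pics/wb.png',cv2.resize(np.hstack([cv2.imread('pics/w0.png'),cv2.imread('pics/w1.png')]),(800,300),interpolation=cv2.INTER_AREA))"
```

```text
(no output)
```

View pics/wb.png

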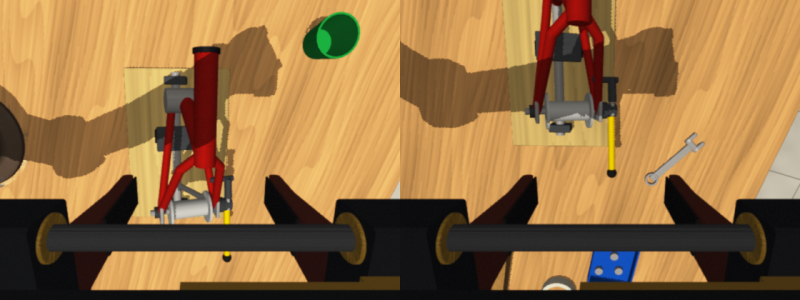

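The left panel is wrist view 0: tube from the cap at (206,48) to the junction near (205,155), and the green cup well clear. The right panel is wrist view 1: leg from the pivot at about (611,80) to the foot ball at (612,173), with nothing above it. Now I fit the axes and cross-check between views.

```bash
python3 - <<'E'
from h import *
from plant import ctrl
import pickle
from scipy.optimize import least_squares
W=pickle.load(open("w.pkl","rb"));cal=ctrl.get_calibration("wrist")
def fitcyl(P,r,p0,d0):
    f=lambda x:(lambda d:np.linalg.norm(np.cross(P-np.r_[x[0],p0[1],x[1]],d),axis=1)-r)(np.array([x[2],-1,x[3]])/np.linalg.norm([x[2],-1,x[3]]))
    s=least_squares(f,[p0[0],p0[2],d0,0],loss='soft_l1');x=s.x
    d=np.array([x[2],-1,x[3]]);d/=np.linalg.norm(d);return np.r_[x[0],p0[1],x[1]],d,np.abs(s.fun).mean()
# tube, view 0
o,im,d=W[0];Rc,oo=campose(cal,o);m=masks(im)['red'].copy()
m[195:]=0;m[:, :262]=0
P=cloud(m,d,cal,Rc,oo);P=P[P[:,2]>225]
c,dr,e=fitcyl(P,15,np.array([P[:,0].mean(),220,237.]),.3)
print('tube',len(P),c,dr,e,'yaw',np.degrees(np.arctan2(dr[1],dr[0])),'s range',np.percentile((P-c)@dr,[0.5,99.5]))
# cap
rows=np.nonzero(m.any(1))[0];print('red rows',rows.min())
# cap: dark pixels just above the red tube, in wrist0
# leg, view 1
o,im,d=W[1];R1,o1=campose(cal,o);m=masks(im)['yel'];P=cloud(m,d,cal,R1,o1);P=P[(P[:,2]>110)&(P[:,2]<150)]
l,ld,e=fitcyl(P,6,np.array([583,10,130.]),.3);print('leg',len(P),l,ld,e,'yaw',np.degrees(np.arctan2(ld[1],ld[0])),'s',np.percentile((P-l)@ld,[.5,99.5]),'elev',np.degrees(np.arcsin(ld[2])))
# foot: dark blob beneath yellow
v,u=np.nonzero(m);vb=v.max();ub=int(u[v==vb].mean());print('yel px end',ub,vb)
g=im.max(2)<55;n,L,s,cc=cv2.connectedComponentsWithStats(g[vb-3:vb+22,ub-15:ub+16].astype(np.uint8));k=1+s[1:,4].argmax();f=(cc[k][0]+ub-15,cc[k][1]+vb-3);print('foot px',f,s[k])
# foot in the scene view
im=cv2.imread("pics/scene0.png");cs=ctrl.get_calibration("scene");Ps=campose(cs)
ms=masks(im)['yel'];ms[:, :240]=0;ms[:,300:]=0;ms[:200]=0;ms[240:]=0
v,u=np.nonzero(ms)
# black ball near the leg's left end
sub=im[207:223,240:256].max(2);print(sub)
vv,uu=np.nonzero(sub<70);fs=(uu.mean()+240,vv.mean()+207);print('foot scene',fs)
print('foot tri',tri(f,cal,(R1,o1),fs,cs,Ps))
# board corners: height & outline from wrist0+1
for o,im,d in W:
    Rc,oo=campose(cal,o);P=cloud(np.ones(d.shape,bool),d,cal,Rc,oo);B=P[(P[:,2]>14)&(P[:,2]<22)&(P[:,0]>300)&(P[:,0]<640)&(abs(P[:,1]-150)<230)]
    print('board',len(B),np.median(B[:,2]),cv2.minAreaRect(B[:,:2].astype(np.float32)))
E
```

```text
tube 3832 [476.47649057 220.         237.10062082] [ 2.73800554e-01 -9.61786299e-01 -6.09668212e-04] 0.4952806724687053 yaw -74.10944921144271 s range [-78.36029978  23.41337352]
red rows 72
leg 608 [584.74383441  10.         131.25073812] [ 0.29945072 -0.94948351  0.09386339] 0.5766189433750741 yaw -72.49562472087977 s [-47.93554162  44.19335317] elev 5.385904518156749
yel px end 296 237
foot px (np.float64(295.9183673469388), np.float64(242.55102040816325)) [ 9  4 13 10 98]
[[164 161 160 156 154 154 152 149 150 152 153 155 157 157 158 160]
 [170 169 168 163 162 159 159 155 151 150 151 151 151 152 152 155]
 [169 169 170 171 169 169 168 164 164 157 156 153 153 152 153 152]
 [165 165 168 168 170 170 170 172 171 170 168 166 162 157 156 156]
 [167 166 168 166 166 167 170 171 171 167 170 170 172 169 166 163]
 [169 166 169 167 168 166 166 156 137 130 135 143 159 171 172 169]
 [168 167 168 168 170 172 162 130  82  63  64  95 139 166 174 173]
 [161 161 163 165 169 168 154 104  49  22  32  87 147 181 184 183]
 [159 157 158 161 162 161 142  88  30  16  33  96 156 185 191 189]
 [163 161 158 16
[... 175 characters left out ...]
 137 135]
 [162 163 163 165 164 164 165 164 161 158 157 156 156 155 155 153]
 [159 159 162 162 163 162 165 165 164 167 165 164 162 160 157 156]
 [161 159 157 158 159 161 159 162 163 163 164 164 162 163 161 160]
 [162 162 157 158 159 158 160 159 161 162 161 163 162 163 166 163]]
foot scene (np.float64(249.15384615384616), np.float64(215.0))
foot tri (array([600.53359654, -41.53836678, 130.89406755]), np.float64(0.7432035851657004))
board 13523 18.286885241036657 ((447.5628967285156, 115.3666000366211), (220.07965087890625, 339.77056884765625), 15.869223594665527)
board 16136 18.423220701973378 ((454.5108642578125, 91.24254608154297), (220.05982971191406, 290.2054443359375), 15.95797061920166)
```

Cross-checks:

| Quantity | Measured | Expected |
|---|---|---|
| Board size | 220 x 340 mm | 220 x 340 mm |
| Board top height | 18.3 mm | 18 mm |
| Tube offset to the side | 56.5 mm | 56.7 mm |
| Tube height | 237.1 mm | 237 mm |
| Leg tilt above level | 5.4° | 5.5° |

These all agree, so I'll push the kickstand now.

```bash
cat >> h.py <<'E'
C=np.array([447.6,115.4,0]);y=np.radians(-74.12)
ex=np.array([np.cos(y),np.sin(y),0]);ey=np.array([-np.sin(y),np.cos(y),0]);ez=np.array([0,0,1.])
def eul(z,x): return R.from_matrix(np.c_[x,np.cross(z,x),z]).as_euler('xyz',degrees=True)
def fr(l): return np.cos(l)*ey-np.sin(l)*ez, np.sin(l)*ey+np.cos(l)*ez   # frame y,z at lean l
def fpt(l,x,yy,h): a,b=fr(l); return C+40*ez+x*ex+yy*a+h*b
E
cat > kick.py <<'E'
from h import *
from plant import ctrl
L=.28;fy,fz=fr(L);piv=fpt(L,80,74,110);T=np.radians(20)
o=eul(-ez*np.cos(T)-ex*np.sin(T),-ex*np.cos(T)+ez*np.sin(T))
print('piv',piv,'foot',piv+110*(np.cos(.1)*ex+np.sin(.1)*fz),'leg at y=10',piv+(10-piv[1])/ex[1]*(ex+.1*fz))
tip=lambda th,off=7,r=85:(lambda a:piv+r*(np.cos(a)*ex-np.sin(a)*fz)+off*(np.sin(a)*ex+np.cos(a)*fz))(th-.1)
path=[tip(t) for t in np.linspace(0,1.15,6)]
up=tip(0,35)+ez*20
for p in [up]+path: assert ctrl.ik(p,o) is not None
ctrl.goto(up,o);ctrl.command_gripper(0,20)
for p in path:
    s=ctrl.move_l(p,velocity=90,stop_force=25);b=ctrl.get_obs();print(s,np.round(b['tool_pos']-p,1),np.round(b['contact_force'],1),b['time_s'])
    if s: break
b=ctrl.get_obs()['tool_pos'];ctrl.move_l(b+25*ex+30*ez,velocity=150);ctrl.move_l(b+25*ex+170*ez,velocity=250)
im,d=ctrl.read_camera("scene");cv2.imwrite("pics/s1.png",cv2.resize(im[150:280,200:420],None,fx=3,fy=3));print(ctrl.get_obs()['time_s'])
E
python3 kick.py
```

```text
piv [567.13288914  66.2305467  125.26578022] foot [600.00013447 -38.21253485 135.8197795 ] leg at y=10 [584.68332588  10.44207159 130.88426645]
False [-0.2 -0.1  0.1] [-1.  -2.9  2.9] 7.4917
False [0.1 0.3 0.3] [-1.5  0.2  2.4] 7.8583
False [ 0.  -0.1  0.1] [-1.1 -0.2  1.5] 8.225
False [-0.2  0.1 -0.2] [0.2 0.3 0.8] 8.5917
False [-0.2  0.2 -0.1] [-0.3  1.1  0.5] 8.9583
False [-0.1  0.2  0. ] [0.3 0.1 0.3] 9.325
10.4917
```

View pics/s1.png

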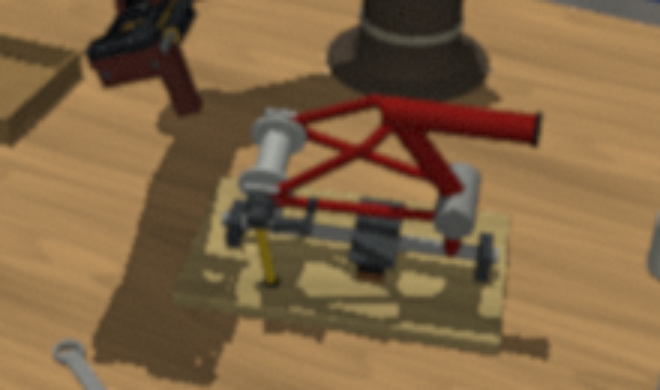

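The kickstand now points straight down, with its foot at crop (268,283), and the frame is still on its stop. I'll check the predicted foot pixel for full-down, then grip.

```bash
cat > grasp.py <<'E'
from h import *
from plant import ctrl
L=.28;fy,fz=fr(L);piv=fpt(L,80,74,110)
cs=ctrl.get_calibration("scene");Rc,oo=campose(cs)
for th in (1.6,1.75):
    a=th-.1;p=Rc.T@(piv+110*(np.cos(a)*ex-np.sin(a)*fz)-oo);print(th,'crop px',3*(cs['fx']*p[0]/p[2]+cs['cx']-200),3*(cs['fy']*p[1]/p[2]+cs['cy']-150))
def pose(l,up=0): fy,fz=fr(l);return fpt(l,-115,0,205-ctrl.tcp_to_grasp+up),eul(-fz,-ex)
print(pose(L,18.7))
for l in np.linspace(L,0,8): assert ctrl.ik(*pose(l)) is not None
ctrl.goto(*pose(L,130));ctrl.command_gripper(70)
print(ctrl.move_l(*pose(L,60),velocity=150));s=ctrl.move_l(*pose(L),velocity=80,stop_force=12)
b=ctrl.get_obs();print(s,b['tool_pos']-pose(L)[0],b['contact_force'],b['time_s'])
im,d=ctrl.read_camera("wrist");cv2.imwrite("pics/w2.png",im)
if not s:
    ctrl.command_gripper(20,35);ctrl.wait(.2);b=ctrl.get_obs();print(b['gripper_width'],b['finger_force'],b['contact_force'],b['time_s'])
E
python3 grasp.py
```

```text
1.6 crop px 255.44188192173715 274.83512137900493
1.75 crop px 270.6824716922781 277.02231475379904
(array([470.62415481, 241.51280774, 237.01636485]), array([-163.95718174,    0.        ,  105.88      ]))
False
False [0.2140856  0.19833689 0.31838411] [0.59552543 0.19566136 0.70821287] 14.3
29.030380941762058 34.99990224838257 [ 1.34924108  0.28458376 -0.8736941 ] 15.2667
```

View pics/w2.png

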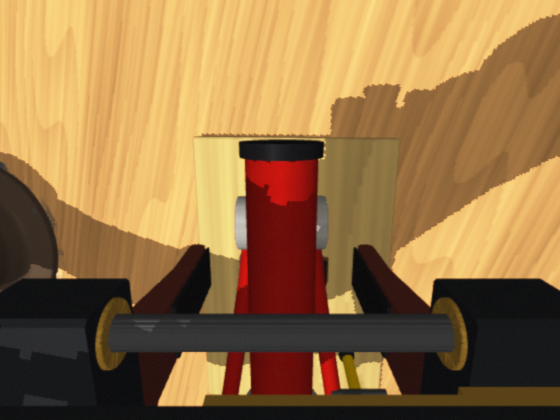

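The tube sits centred between the fingers (columns 245–318, fingers at about 205 and 358). The grip is 29 mm at 35 N, and the kickstand foot matches the full-down position. Next I swing the frame upright.

```bash
cat > swing.py <<'E'
from h import *
from plant import ctrl
def pose(l): fy,fz=fr(l);return fpt(l,-115,0,205-ctrl.tcp_to_grasp),eul(-fz,-ex)
for l in np.linspace(.28,0,8)[1:]:
    s=ctrl.move_l(*pose(l),velocity=40,stop_force=40);b=ctrl.get_obs();print(round(l,2),s,np.round(b['contact_force'],1),np.round(b['tool_pos']-pose(l)[0],1))
    if s: break
ctrl.wait(.7);b=ctrl.get_obs();print(b['tool_pos'],b['orientation'],b['gripper_width'],b['finger_force'],b['contact_force'],b['time_s'])
import pickle
for n in("scene","top"):
    im,d=ctrl.read_camera(n);cal=ctrl.get_calibration(n);Rc,o=campose(cal);m=masks(im)['red']
    P=cloud(m,d,cal,Rc,o)-C-40*ez;Q=np.c_[P@ex,P@ey,P[:,2]]
    k=(Q[:,0]>-178)&(Q[:,0]<-60)&(abs(Q[:,1])<90)&(Q[:,2]>185)&(Q[:,2]<230)
    print(n,k.sum(),np.round(np.percentile(Q[k],[5,50,95],axis=0),1))
    if n=="scene": cv2.imwrite("pics/s2.png",cv2.resize(im[120:300,180:450],None,fx=2.5,fy=2.5))
E
python3 swing.py
```

```text
0.24 False [ 2.   1.8 -1.4] [-0.1 -0.1  0. ]
0.2 False [ 1.2  2.  -2.7] [ 0. -0.  0.]
0.16 False [ 1.   1.4 -2.2] [ 0.1  0.  -0. ]
0.12 False [ 1.2  1.3 -2.2] [ 0.1 -0.  -0. ]
0.08 False [ 0.4  1.2 -3. ] [ 0.1  0.  -0. ]
0.04 False [-0.   1.1 -3.7] [ 0. -0. -0.]
0.0 False [ 0.7  1.  -4.2] [ 0.1  0.  -0. ]
[416.12024377 225.94753567 226.24149926] [-1.79994078e+02  3.29593735e-03  1.05880660e+02] 29.535521801225702 34.99918520450592 [ 0.40631233  0.45788581 -3.72084659] 18.3
scene 260 [[-165.1    3.3  198.5]
 [-101.9   14.3  210.5]
 [ -63.7   20.3  217.5]]Traceback (most recent call last):
  File "swing.py", line 13, in <module>
    print(n,k.sum(),np.round(np.percentile(Q[k],[5,50,95],axis=0),1))
                             ~~~~~~~~~~~~~^^^^^^^^^^^^^^^^^^^^^^^
    return _quantile_unchecked(
        a, q, axis, out, overwrite_input, method, keepdims, weights)
    return _ureduce(a,
                    func=_quantile_ureduce_func,
    ...<5 lines>...
                    overwrite_input=overwrite_input,
                    method=method)
    r = func(a, **kwargs)
    result = _quantile(arr,
                       quantiles=q,
    ...<2 lines>...
                       out=out,
                       weights=wgt)
    slices_having_nans = np.isnan(arr[-1, ...])
                                  ~~~^^^^^^^^^
IndexError: index -1 is out of bounds for axis 0 with size 0
```

View pics/s2.png

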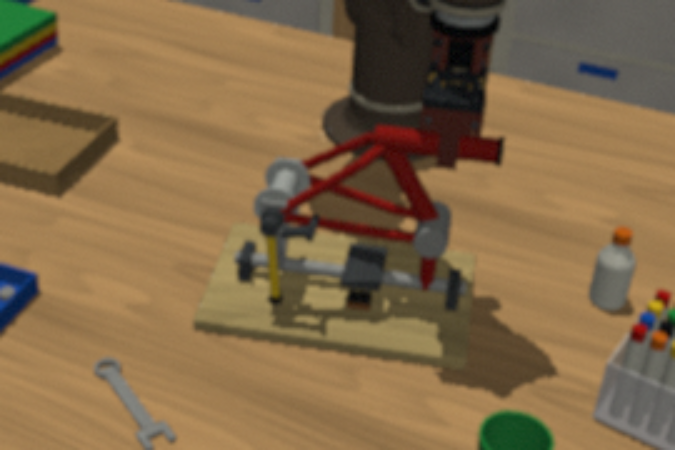

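The frame is upright: the visible tube surface at (14.3, 5.5) mm from the expected centre is 15.3 mm away, against a tube radius of 15 mm. The kickstand is down, the grip is firm and nothing else on the table has moved, so I'm handing it in.

```bash
python3 -c "
from plant import ctrl
b=ctrl.get_obs();print(b['gripper_width'],b['finger_force'],b['time_s']);print(ctrl.finish_job())"
```

```text
29.132955966147165 34.99919593334198 18.4
the job is handed in; nothing more can be done
None
```

The job is handed in at 18.4 s: the kickstand is snapped fully down, and the frame is upright and held steadily by the top tube at 35 N, with the other objects in view where they were.

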